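# Function-test a safety contact bar by running the fingertips along it

### The job

Check that this door safety bar responds along its whole length: with closed fingertips press it lightly in on the black section at its connector end, then run the fingertips along the top to the black section at the plain end, keeping the bar partly pressed in all the way, neither letting it come back up nor driving it to its stop. Then lift off so that it springs fully back. Only touch the bar: do not shift or lift the assembly or the things lying around it.

Things in the scene. Friction and masses are not known exactly. Their poses are not given: they have to be found in the camera images.
- assembly: safety bar of a powered door, lying loose, 3 kg, turned any way: dark plate 370x90x8 mm, aluminium channel 44 mm high, in it the sprung bar, yellow with black ends, facing up. Origin: bench level under the bar's middle; x along the bar from connector end (-x: grey junction head with blue lid, x -194 to -148, 48 high, plug to -216) to plain end (+x, cap to +154); z up
- connector_end (a point): middle of the black section next to the grey junction head, at the level of the unpressed bar's top, 62 mm above the bench; fixed to the assembly (does not sink with the bar), 122 mm along -x from its origin. The black section is 44 mm long and 30 mm wide, the full width of the bar
- plain_end (a point): the same point on the other black section (44 x 30 mm), 122 mm along +x from the assembly's origin, 62 mm above the bench. Between the two black sections the bar is yellow for 200 mm
- bar (a joint): how far the bar is pressed down, in m: 0 fully up, 0.012 on its stop. One rigid piece 288 mm long, 30 mm wide, with a flat level top; guided, so it sinks level wherever pressed, and sprung up: about 3.5 N starts it, 7 N holds it half way (6 mm), 10.5 N reaches the stop. Its switch responds from 2 mm on
- screwdriver: bystander: screwdriver with a red handle, 190 mm long, lying on the bench beside the bar; origin near its middle on the underside
- tape: bystander: green roll of insulating tape, 68 mm across, 19 mm high, lying flat; origin under its centre
- contactor: bystander: grey and black contactor, 45 x 74 mm and 77 mm high, standing on the bench; origin under its centre

How it is judged:
On the way, in this order (a step that is already met when the one before it is completed fails the run):
1. the fingertips press the bar in on the black section at the connector end (x of the grasp point in the frame of assembly between -0.152 and -0.097 m and y of the grasp point in the frame of assembly between -0.022 and 0.022 m and value of joint bar above 0.002 m and contact force between the fingers and assembly above 1 N), for 0.1 s.
2. the fingertips, still pressing the bar in, pass its middle (x of the grasp point in the frame of assembly between -0.04 and 0.04 m and y of the grasp point in the frame of assembly between -0.022 and 0.022 m and value of joint bar above 0.002 m and contact force between the fingers and assembly above 1 N), for 0.1 s.
3. the fingertips, still pressing the bar in, reach the black section at the plain end (x of the grasp point in the frame of assembly between 0.097 and 0.152 m and y of the grasp point in the frame of assembly between -0.022 and 0.022 m and value of joint bar above 0.002 m and contact force between the fingers and assembly above 1 N), for 0.1 s.
At the end, for the whole second after the job is handed in: the bar has sprung fully back up (within 1 mm), the assembly lies flat and at rest within 10 mm of where it was, and the bystanders are within 15 mm of where they were (value of joint bar below 0.001 m and distance of each of connector_end, plain_end from where it was at the start of the episode below 0.01 m and angle between assembly's own z axis and vertical below 0.05 rad and linear speed of assembly below 0.01 m/s and distance of each of screwdriver, tape, contactor from where it was at the start of the episode below 0.015 m); the robot touches nothing.
It fails at once if the fingertips are just above the yellow part with the bar less than 1 mm pressed in (lifted off on the way) (x of the grasp point in the frame of assembly between -0.09 and 0.09 m and y of the grasp point in the frame of assembly between -0.04 and 0.04 m and z of the grasp point in the frame of assembly between 0.04 and 0.105 m and value of joint bar below 0.001 m).
It fails at once if the bar is driven to its stop (pressed in by more than 11 mm) (value of joint bar above 0.011 m).
It fails at once if the assembly is pressed with more than 20 N (contact force between the fingers and assembly above 20 N).
It fails at once if the assembly is shifted by more than 12 mm, tipped or lifted (distance of any of connector_end, plain_end from where it was at the start of the episode above 0.012 m or angle between assembly's own z axis and vertical above 0.08 rad).
It fails at once if a bystander is moved by more than 15 mm (distance of any of screwdriver, tape, contactor from where it was at the start of the episode above 0.015 m).
It also fails if it takes over 51 s, if anything falls off the work surface, if the arm or the gripper's body presses on something with over 40 N, if the wrist force passes 120 N, or if a joint passes its speed limit or range.

### The arm

A 6-joint arm with a two-finger parallel gripper is mounted at the origin on the work surface. World frame = base frame: x ahead of the robot, y to its left, z up, the work surface at z = 0. Lengths are in m, angles in rad, forces in N, time in s.
With the tool pointing down it reaches from about 0.3 to 0.875 m from the base axis. Payload 6.4 kg.
Tool frame: the origin (TCP) lies midway between the tips of the shut fingers; the grasp point (between the pads) lies 19 mm behind it; z points along the fingers, y is the line along which they close (so a half turn about z gives the same grasp; the last joint's range is limited). The gripper opens to 85 mm and grips with 20 to 120 N. Pads are 22 mm wide; open, the fingers measure 114 mm over their backs; the gripper's body (76 mm by 85 mm) begins 54 mm behind the grasp point. The pads swing forward as they close: fully open they stand 13 mm farther back than shut.
Start: joints at [-1.482, 0.181, 1.607, -0, 1.354, -0.206], TCP at [0.167, -0.55, 0.231] pointing down, gripper open.
Joint ranges: [-2.99, 2.99], [-0.89, 2.07], [0.3, 2.58], [-1.14, 4.28], [0, 2.63], [-3.12, 3.12]. Speed limits (rad/s): [2.57, 2.57, 3.01, 3.14, 3.14, 3.14].

### API

Orientations are given as a unit quaternion [w, x, y, z].
In Python, from bench import ctrl gives the robot as it stands. The module is installed in compiled form; this text tells all that it offers.
- The arm moves only by the tool move_arm, never from a script. Its argument "plan" is one flat list of numbers, 6 for each row, row after row: the shift along the world's x, y, z in units of 50 mm (1.0 is 50 mm), then the turn, a rotation vector about the world's x, y, z in rad. A call has 1 to 10 rows; each row is the pose to reach, as a shift and turn from the pose commanded when the call began; what a row does not reach only later rows make up. A row lasts 1/8 s, in which the tool goes at most 62.5 mm and 10.7 degrees, less where a joint would pass 70% of its speed; a pose out of reach is approached as far as the arm can. A call with a gripper value outside its range is refused whole. "grip" is the finger opening in mm, from 0 to 85.4, set as the call begins (left out, the last holds). The fingers move at their own pace and stop on an object; the grip force is fixed at half the most. Time passes only in rows, so rows that repeat a pose let the fingers close. It gives the time, the measured TCP pose, the force, the opening and the grip force at its end, in the units of the state.
- ctrl.get_obs(): the state, without advancing time (a new reading comes with each control period).
- ctrl.camera(name): name is "scene" or "top"; returns a dict with "pixels" (420x560x3 uint8, red, green, blue), "fx", "fy", "cx", "cy" (pixels), "dist_coeffs" ([k1, k2, p1, p2, k3] as OpenCV has them; the pictures are not rectified), "origin" and "attitude" of the camera in the world. Camera axes: x right, y down, z forward; pixel columns grow to the right and rows downward; lengths in m; the calibration is good to about 2 mm. A picture is of the moment at which its call begins. There is no depth.
- ctrl.hand_in(): hands the job in; it is judged then, once.
The state is a dict: "time_s": time; "q": joint angles; "dq": joint speeds; "joint_efforts": joint torques, N m; "eef_pos": TCP position; "eef_rot": TCP orientation; "wrist_force": force on the tool from outside, world axes, zero at the start; "torque": the same for the moment, N m; "opening": opening from 0.0 (shut) to 1.0 (fully open); "grasp_force": force on a finger pad.
Only numpy, scipy, OpenCV 4.12 (cv2) and the standard library are available. Lean on these libraries where they do the work, as an engineer would, in place of code of your own. Each camera call takes 0.05 s, during which the arm holds its last target. There are 200 camera calls.

## Working session

There is one attempt and no reset: what is moved stays moved. The work goes in short steps, Python scripts to look and compute and a tool call to move; the robot and the scene stay as the last step left them, time stands still between calls to the robot, and variables do not carry over. Pictures are saved under pics/ and viewed, at most 10 in all, crops included, and the job is handed in when it is done.

Besides the shell and the picture viewer there is one more tool, called after "Request:" as a command line: name --argument value ..., lists and objects as JSON in quotes. move_arm: Moves the arm, as the interface text tells. Its arguments: {"type":"object","properties":{"plan":{"type":"array"},"grip":{"type":"number"}},"required":["plan"]}

```bash
mkdir -p pics; cat > h.py <<'E'
import numpy as np, cv2
from scipy.spatial.transform import Rotation as R
def rot(a):
    a=np.array(a,float)
    return a if a.shape==(3,3) else R.from_quat(np.roll(a,-1)).as_matrix()
def K(c): return np.array([[c['fx'],0,c['cx']],[0,c['fy'],c['cy']],[0,0,1.]])
def plane(c,uv,z):
    p=cv2.undistortPoints(np.array(uv,float).reshape(-1,1,2),K(c),np.array(c['dist_coeffs'],float)).reshape(-1,2)
    d=np.c_[p,np.ones(len(p))]@rot(c['attitude']).T; o=np.array(c['origin'],float)
    return o+d*((z-o[2])/d[:,2:3])
E
python3 - <<'E'
from bench import ctrl
import cv2,pickle
for n in ['scene','top']:
    c=ctrl.camera(n); pickle.dump(dict(c),open(n+'.pkl','wb'))
    cv2.imwrite(f'pics/{n}0.png',c['pixels'][:,:,::-1]); print(n,c['origin'],c['attitude'],c['fx'],c['dist_coeffs'])
o=ctrl.get_obs(); print(o)
E
```

```text
scene [1.09922032 0.10063844 0.86317863] [-0.18886439  0.61084365  0.73741926 -0.2177455 ] 538.378199380938 [-0.1248274  0.         0.         0.         0.       ]
top [0.52172921 0.0347117  0.75819575] [-0.0281901   0.70859715 -0.70461401  0.02478901] 406.1974216240374 [-0.06722956  0.          0.          0.          0.        ]
{'time_s': 0.1, 'q': array([-1.48227775e+00,  1.81475907e-01,  1.60791596e+00, -8.23196976e-06,
        1.35379443e+00, -2.06310530e-01]), 'dq': array([ 0.00022062, -0.00110451, -0.00133484,  0.00138223,  0.00049797,
       -0.00026813]), 'joint_efforts': array([ 4.90634211e-04, -4.45875621e+01, -3.52237487e+01, -3.52064053e-04,
        4.20431243e-03, -5.50023515e-06]), 'eef_pos': array([ 0.1670447 , -0.54967861,  0.23046525]), 'eef_rot': array([-7.95678770e-04,  9.89153692e-01,  1.46882056e-01,  4.28908098e-05]), 'wrist_force': array([0.57025584, 0.04539218, 1.18208483]), 'torque': array([ 0.00789695,  0.0363412 , -0.05322468]), 'grasp_force': 0.0, 'opening': 0.9991931771901134}
```

View pics/scene0.png

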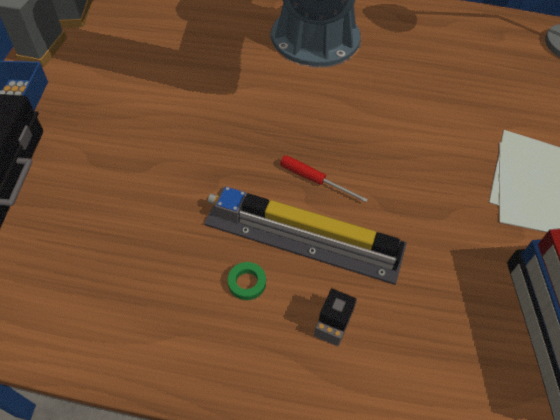

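View pics/top0.png

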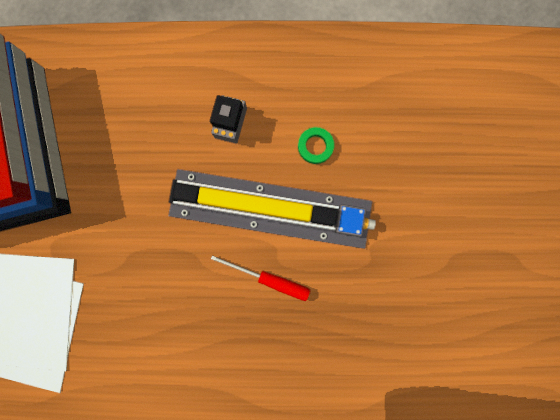

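The scene view shows the bar with its blue head at about (230,200) and plain end at (387,245). In the top view the head is at (352,220), the black sections at about (325,216) and (184,191), and the yellow between them. The tape (316,146), contactor (228,115) and screwdriver (265,278) are all clear of the bar.

```bash
python3 - <<'E'
import pickle,cv2,numpy as np
from h import *
from bench import ctrl
cs={n:pickle.load(open(n+'.pkl','rb')) for n in ['scene','top']}
E={}
for n,c in cs.items():
    hsv=cv2.cvtColor(c['pixels'],cv2.COLOR_RGB2HSV)
    def big(m):
        k,l,s,ce=cv2.connectedComponentsWithStats(m.astype(np.uint8)); i=1+np.argmax(s[1:,4]); return l==i
    Y=big(cv2.inRange(hsv,(22,150,60),(34,255,255))>0)
    v=hsv[...,2][Y]; print(n,'V pct',np.percentile(v,[5,25,50,75,95]))
    T=big(Y&(hsv[...,2]>0.85*np.median(v)))
    r=cv2.boxPoints(cv2.minAreaRect(np.argwhere(T)[:,::-1].astype(np.float32)))
    print(Y.sum(),T.sum(),r.round(1).tolist())
    # short edge midpoints
    if np.linalg.norm(r[0]-r[1])>np.linalg.norm(r[1]-r[2]): r=np.roll(r,-1,0)
    m=np.array([(r[0]+r[1])/2,(r[2]+r[3])/2])
    B=big((cv2.inRange(hsv,(105,150,60),(120,255,255))>0)&(np.arange(560)[None]>200)&(np.arange(560)[None]<400)&(np.arange(420)[:,None]<300))
    b=np.argwhere(B)[:,::-1].mean(0)
    if np.linalg.norm(m[0]-b)>np.linalg.norm(m[1]-b): m=m[::-1]
    print('ends',m,'blue',b)
    P=plane(c,m,.062);print('world',P.round(4),'len',np.linalg.norm(P[1]-P[0]), 'lid',plane(c,b,.048).round(4)); print('corners',plane(c,r,.062).round(4))
    E[n]=m
for i in range(2):
    A=[];
    o=[np.array(cs[n]['origin']) for n in cs]; d=[plane(cs[n],E[n][i:i+1],0)[0]-np.array(cs[n]['origin']) for n in cs]
    s=np.linalg.lstsq(np.c_[d[0],-d[1]],o[1]-o[0],rcond=None)[0]
    print('tri',o[0]+s[0]*d[0],o[1]+s[1]*d[1])
E
```

```text
scene V pct [ 86. 109. 165. 167. 169.]
2057 1413 [[265.5, 211.6999969482422], [269.20001220703125, 199.3000030517578], [375.3999938964844, 231.10000610351562], [371.6000061035156, 243.60000610351562]]
ends [[267.34866 205.50461]
 [373.49545 237.34866]] blue [230.59214502 198.24773414]
world [[ 0.5679 -0.0101  0.062 ]
 [ 0.5983  0.1842  0.062 ]] len 0.19664342024933074 lid [[ 0.5556 -0.0817  0.048 ]]
corners [[ 0.5817 -0.0107  0.062 ]
 [ 0.5538 -0.0094  0.062 ]
 [ 0.5849  0.1863  0.062 ]
 [ 0.6114  0.1821  0.062 ]]
top V pct [162.4 232.  235.  236.  237. ]
2009 1762 [[197.0, 202.10000610351562], [199.5, 186.8000030517578], [311.6000061035156, 205.1999969482422], [309.1000061035156, 220.5]]
ends [[310.34985 212.87402]
 [198.2586  194.42862]] blue [351.22336066 219.91393443]
world [[ 0.5656 -0.0084  0.062 ]
 [ 0.5964  0.1853  0.062 ]] len 0.19619819640277206 lid [[ 0.5545 -0.0809  0.048 ]]
corners [[ 0.5831  0.1872  0.062 ]
 [ 0.6098  0.1835  0.062 ]
 [ 0.5788 -0.0106  0.062 ]
 [ 0.5524 -0.0063  0.062 ]]
tri [ 0.56595146 -0.01048057  0.0591186 ] [ 0.56575328 -0.00859341  0.05898924]
tri [0.59685801 0.18443124 0.05975733] [0.59665267 0.18577352 0.06002572]
```

Request:
move_arm --plan '[0.5,0.65,0,0,0,0,1.1,1.4,0,0,0,0,1.8,2.3,0,0,0,0,2.5,3.2,0,0,0,0,3.2,4.1,0,0,0,0,3.9,5.0,0,0,0,0,4.6,5.9,0,0,0,0,5.2,6.8,0,0,0,0,5.7,7.4,0,0,0,0,6.0,7.8,0,0,0,0]' --grip 0

```text
time_s: 1.35
eef_pos: [0.4678, -0.1583, 0.231]
eef_rot: [-0.0, 0.989, 0.148, -0.0]
wrist_force: [-0.4, 0.0, 0.8]
opening: 0.003
grasp_force: 0.0
```

Request:
move_arm --plan '[0.4,0.5,-0.1,0,0,0,0.9,1.2,-0.4,0,0,0,1.4,1.8,-0.8,0,0,0,1.7,2.2,-1.2,0,0,0,1.9,2.5,-1.6,0,0,0,1.92,2.54,-2.0,0,0,0,1.92,2.54,-2.2,0,0,0,1.92,2.54,-2.2,0,0,0,1.92,2.54,-2.2,0,0,0]'

```text
time_s: 2.48
eef_pos: [0.5635, -0.0337, 0.1221]
eef_rot: [0.0, 0.989, 0.147, 0.001]
wrist_force: [-0.4, 0.1, 1.2]
opening: 0.002
grasp_force: 0.0
```

Request:
move_arm --plan '[0,0.02,-0.3,0,0,0,0,0.02,-0.6,0,0,0,0,0.02,-0.85,0,0,0,0,0.02,-1.0,0,0,0,0,0.02,-1.08,0,0,0,0,0.02,-1.08,0,0,0]'

```text
time_s: 3.22
eef_pos: [0.5631, -0.0322, 0.0671]
eef_rot: [-0.0, 0.989, 0.147, -0.0]
wrist_force: [-0.3, -0.2, 0.6]
opening: 0.001
grasp_force: 0.0
```

```bash
python3 - <<'E'
from bench import ctrl
import cv2
a=ctrl.camera('scene')['pixels'][150:290,180:420,::-1]
b=ctrl.camera('top')['pixels'][150:290,150:390,::-1]
cv2.imwrite('pics/c1.png',cv2.resize(cv2.vconcat([a,b]),None,fx=2,fy=2,interpolation=cv2.INTER_CUBIC))
o=ctrl.get_obs();print(o['eef_pos'],o['wrist_force'])
E
```

```text
[ 0.56342655 -0.03228738  0.06766572] [-0.60111377 -0.03318339 -0.83614751]
```

View pics/c1.png

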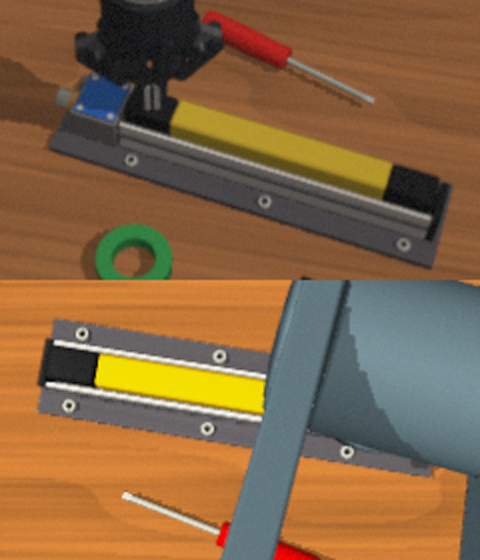

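The closed tips (about (152,100) in the upper crop) sit above the black section beside the blue lid, clear of it, so I press next.

Request:
move_arm --plan '[0,0,-0.04,0,0,0,0,0,-0.08,0,0,0,0,0,-0.12,0,0,0,0,0,-0.15,0,0,0,0,0,-0.18,0,0,0,0,0,-0.18,0,0,0,0,0,-0.18,0,0,0]'

```text
time_s: 4.2
eef_pos: [0.5632, -0.0322, 0.0586]
eef_rot: [0.0, 0.989, 0.147, 0.0]
wrist_force: [-2.3, -0.6, 5.0]
opening: -0.001
grasp_force: 2.5
```

Request:
move_arm --plan '[0,0,-0.02,0,0,0,0,0,-0.05,0,0,0,0,0,-0.05,0,0,0,0,0,-0.05,0,0,0]'

```text
time_s: 4.7
eef_pos: [0.5632, -0.0322, 0.0563]
eef_rot: [0.0, 0.989, 0.147, 0.0]
wrist_force: [-2.1, 0.5, 6.9]
opening: -0.001
grasp_force: 3.2
```

```bash
python3 - <<'E'
from bench import ctrl
import cv2
for i in range(3):
    a=ctrl.camera('scene'); o=ctrl.get_obs();print(o['eef_pos'],o['wrist_force'])
a=a['pixels'][150:290,180:420,::-1]
cv2.imwrite('pics/c2.png',cv2.resize(a,None,fx=3,fy=3,interpolation=cv2.INTER_CUBIC))
E
```

```text
[ 0.56318937 -0.03222049  0.05628631] [-3.91468594  0.63567068  6.24719117]
[ 0.56321599 -0.03223405  0.05630213] [-2.07019438  0.1716876   7.24531769]
[ 0.56320569 -0.03223794  0.05628481] [-2.57786565 -0.21849145  6.81702538]
```

View pics/c2.png

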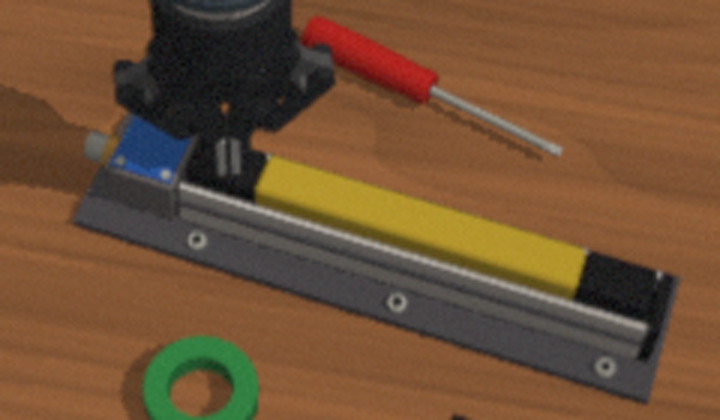

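The bar has visibly sunk under the tips (about (228,158)), at the expected 7 N and 5.7 mm. I start the sweep.

Request:
move_arm --plan '[0.005,0.03,0,0,0,0,0.013,0.08,0,0,0,0,0.024,0.15,0,0,0,0,0.036,0.23,0,0,0,0,0.049,0.31,0,0,0,0,0.062,0.39,0,0,0,0,0.075,0.47,0,0,0,0,0.087,0.55,0,0,0,0,0.1,0.63,0,0,0,0,0.112,0.71,0,0,0,0]'

```text
time_s: 6.1
eef_pos: [0.57, 0.0021, 0.0569]
eef_rot: [0.001, 0.989, 0.147, 0.001]
wrist_force: [0.2, -4.3, 6.8]
opening: -0.001
grasp_force: 3.1
```

```bash
cat > chk.py <<'E'
from bench import ctrl
import cv2,numpy as np,pickle
# shift of plate's plain-end patch and of the screws, scene view, in pixels
c=ctrl.camera('scene')['pixels']; c0=pickle.load(open('scene.pkl','rb'))['pixels']
for x,y,w in [(382,272,9),(312,250,9),(246,230,9),(402,255,10)]:
    t=c0[y-w:y+w+1,x-w:x+w+1]; s=c[y-w-6:y+w+7,x-w-6:x+w+7]
    r=cv2.matchTemplate(s,t,cv2.TM_CCOEFF_NORMED); _,v,_,l=cv2.minMaxLoc(r); print(l[0]-6,l[1]-6,round(v,2))
o=ctrl.get_obs();print(o['eef_pos'],o['wrist_force'])
E
python3 chk.py
```

```text
0 0 0.99
0 0 0.99
0 0 0.99
0 0 0.99
[0.5701007  0.0025208  0.05694767] [ 0.04459989 -2.92969462  5.09260102]
```

Request:
move_arm --plan '[0.006,0.04,-0.005,0,0,0,0.015,0.1,-0.01,0,0,0,0.027,0.18,-0.01,0,0,0,0.041,0.27,-0.01,0,0,0,0.056,0.37,-0.01,0,0,0,0.071,0.47,-0.01,0,0,0,0.086,0.57,-0.01,0,0,0,0.1,0.67,-0.01,0,0,0,0.116,0.77,-0.01,0,0,0,0.13,0.87,-0.01,0,0,0]'

```text
time_s: 7.4
eef_pos: [0.5767, 0.0456, 0.0565]
eef_rot: [0.001, 0.989, 0.147, 0.001]
wrist_force: [-0.6, -5.6, 7.0]
opening: -0.002
grasp_force: 3.4
```

```bash
python3 chk.py
```

```text
0 0 0.99
0 0 0.99
0 0 0.98
0 0 0.99
[0.57673228 0.04618387 0.05654716] [-0.75431726 -3.17782399  6.36391011]
```

Request:
move_arm --plan '[0.007,0.05,0,0,0,0,0.02,0.13,0,0,0,0,0.033,0.22,0,0,0,0,0.047,0.32,0,0,0,0,0.062,0.42,0,0,0,0,0.077,0.52,0,0,0,0,0.092,0.62,0,0,0,0,0.107,0.72,0,0,0,0,0.12,0.82,0,0,0,0,0.134,0.9,0,0,0,0]'

```text
time_s: 8.7
eef_pos: [0.5832, 0.0907, 0.0565]
eef_rot: [0.001, 0.989, 0.147, 0.001]
wrist_force: [-0.8, -4.8, 7.1]
opening: 0.002
grasp_force: 3.5
```

Request:
move_arm --plan '[0.007,0.05,0,0,0,0,0.02,0.13,0,0,0,0,0.033,0.22,0,0,0,0,0.047,0.32,0,0,0,0,0.062,0.42,0,0,0,0,0.077,0.52,0,0,0,0,0.092,0.62,0,0,0,0,0.107,0.72,0,0,0,0,0.12,0.82,0,0,0,0,0.134,0.9,0,0,0,0]'

```text
time_s: 9.95
eef_pos: [0.5899, 0.1358, 0.0564]
eef_rot: [0.001, 0.989, 0.147, 0.001]
wrist_force: [-0.3, -4.7, 6.5]
opening: -0.001
grasp_force: 3.5
```

```bash
python3 chk.py
```

```text
0 0 0.99
0 0 0.99
0 0 0.89
0 0 0.99
[0.58993578 0.13627048 0.0564188 ] [-0.3182737  -4.17875218  7.02755034]
```

Request:
move_arm --plan '[0.007,0.05,0,0,0,0,0.02,0.13,0,0,0,0,0.033,0.22,0,0,0,0,0.047,0.32,0,0,0,0,0.062,0.42,0,0,0,0,0.077,0.52,0,0,0,0,0.092,0.62,0,0,0,0,0.107,0.72,0,0,0,0,0.12,0.82,0,0,0,0,0.134,0.92,0,0,0,0]'

```text
time_s: 11.25
eef_pos: [0.5966, 0.1818, 0.0564]
eef_rot: [0.001, 0.989, 0.147, 0.001]
wrist_force: [-0.6, -4.2, 6.5]
opening: -0.002
grasp_force: 3.4
```

Request:
move_arm --plan '[0.01,0.08,0,0,0,0,0.025,0.17,0,0,0,0,0.04,0.27,0,0,0,0,0.055,0.37,0,0,0,0,0.07,0.45,0,0,0,0,0.075,0.49,0,0,0,0,0.075,0.49,0,0,0,0,0.075,0.49,0,0,0,0,0.075,0.49,0,0,0,0]'

```text
time_s: 12.38
eef_pos: [0.6003, 0.2066, 0.0564]
eef_rot: [0.001, 0.989, 0.147, 0.001]
wrist_force: [-0.1, -2.3, 7.4]
opening: 0.001
grasp_force: 3.2
```

```bash
python3 chk.py
```

```text
0 0 0.99
0 0 0.96
0 0 0.93
0 0 0.99
[0.60024758 0.20661391 0.05636204] [-0.28274942 -2.7733989   6.13839812]
```

Request:
move_arm --plan '[0,0,0.05,0,0,0,0,0,0.1,0,0,0,0,0,0.18,0,0,0,0,0,0.3,0,0,0,0,0,0.6,0,0,0,0,0,1.0,0,0,0,0,0,1.5,0,0,0,0,0,2.0,0,0,0,0,0,2.0,0,0,0,0,0,2.0,0,0,0]'

```text
time_s: 13.68
eef_pos: [0.5987, 0.2073, 0.1551]
eef_rot: [-0.0, 0.989, 0.147, -0.0]
wrist_force: [0.3, 0.2, 0.6]
opening: 0.004
grasp_force: 0.0
```

```bash
python3 chk.py; python3 - <<'E'
from bench import ctrl
import cv2
a=ctrl.camera('scene')['pixels'][150:350,180:420,::-1]
cv2.imwrite('pics/c3.png',cv2.resize(a,None,fx=3,fy=3,interpolation=cv2.INTER_CUBIC))
E
```

```text
0 0 0.98
0 0 0.99
0 0 0.95
0 0 0.99
[0.59829244 0.20719781 0.15433447] [-0.25561158  0.6807701  -1.00700733]
```

View pics/c3.png

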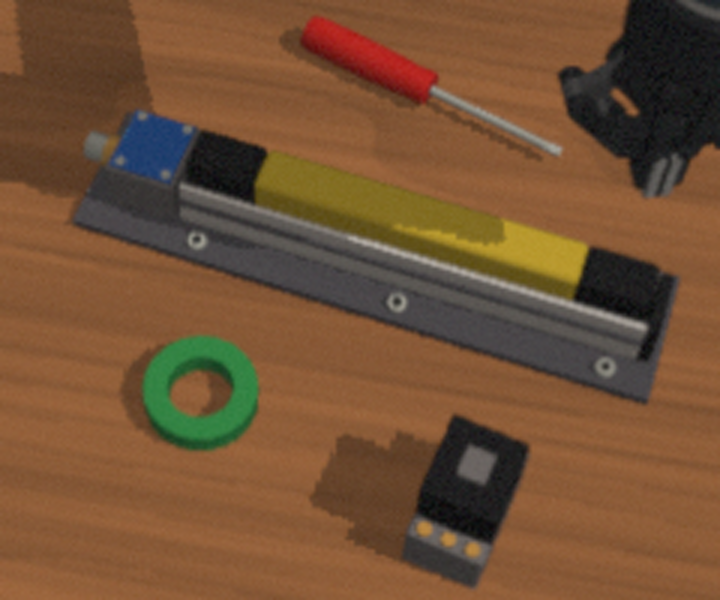

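The fingers are well clear at about (665,170), the bar is back up along its length, and the assembly and bystanders have not moved. I hand in.

```bash
python3 -c "
from bench import ctrl
print(ctrl.hand_in())"
```

```text
the job is handed in; nothing more can be done
None
```

I pressed the bar in at the connector end and swept it to the plain end, holding it about 5 to 6 mm in at every reading. I then lifted off: the last picture shows it back up with nothing moved, and the job is handed in, though hand-in returned no verdict.

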